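# Latch the reference plate and hold the calibration flap at its balance point

### The job

Get the scanner's calibration stand ready: first, while the flap still lies down, swing the latch bar across the top edge of the dotted reference plate until it rests fully home in its catch. Then take the flap by its bow handle, raise it smoothly to its balance point - standing upright, where it would fall neither way - without letting it swing over, and finish while still holding it there by the handle. Leave the other things on the table where they are.

Things in the scene. Friction and masses are not known exactly. Their poses are not given: they have to be found in the camera images.
- flap (a joint): Flap angle. Grey board, 120 long x 150 wide x 8 mm, on a fixed low aluminium stand, hinged at its edge nearest the robot. 0 = lying level on rest posts; 1.57 = upright; stop at 2.4 (fallen over towards the robot). Almost frictionless; 0.43 kg with plate and latch. It balances at 1.57 (within 0.03) and falls one way or the other from anywhere else.
- flap_hinge (a point): Middle of the hinge axis, on the fixed stand, 52 mm above the table. x points level from the hinge towards the handle of the lying flap (away from the robot), y along the hinge axis to the left, z up. Raising the flap moves the handle in a circle about this y axis, up and back towards the robot.
- flap_grip (a point): Middle of the crossbar of the flap's bow handle: dark steel round bar, 10 mm thick, straight for 74 mm, along y, in the plane of the board beyond its far edge. Legs 80 mm apart inside; free gap to the board's edge 37 mm. 172 mm from the hinge axis: 49 mm above the table while lying, 224 mm when upright. Turns with the flap: x hinge to handle, z out of the plate side.
- latch (a joint): Latch bar angle. Flat steel bar, 14 x 4 mm, turning in the plane of the flap about a pivot near the flap's far right corner (seen from the robot). 0 = home stop: across the plate's far edge, its end in the catch, a small steel fork with its mouth away from the hinge; 1.57 = pointing straight away from the hinge; stop at 2.0. Light friction (0.2 N at the knob) keeps it where it is left.
- latch_knob (a point): Centre of the top of the latch's grip knob: upright black round pin, 12 mm diameter, 30 mm tall, on the bar's upper face; its top is 93 mm above the table while the flap lies. 85 mm from the latch pivot; the bar goes on 19 mm beyond it.
- latch_pivot (a point): Latch pivot, on the bar's upper face; 112 mm from the hinge axis towards the handle and 62 mm right of the flap's middle (y = -62 mm). When home, the knob lies 85 mm to the left (+y of the hinge frame) of it; closing, the knob travels in a circle from beyond the flap's far edge to the left and back towards the hinge.
- plate_seat (a point): Point on the upper face of the flap where the middle of the plate's underside belongs (67 mm from the hinge axis, 7.5 mm right of the middle).
- plate: Loose white reference plate with a grid of black dots, 90 x 80 x 5 mm, 0.10 kg, lying in the flap between two side rails, its near edge under two steel clips; only the closed latch keeps its far edge in when the flap is upright. Origin: centre of its underside; z out of the dotted face.
- developer_can: White spray can, 66 mm diameter, 203 mm tall, bystander at the back left. Origin: centre of its underside.
- gear_2: Small grey printed gear, 32 mm diameter, 21 mm tall, bystander to the right of the stand. Origin: centre of its underside.
- plaster_knob: Small white faceted knob, 41 x 45 x 25 mm, bystander near the front left of the stand. Origin: centre of its underside.
- screwdriver_1: Screwdriver with a red handle, 197 mm long, bystander lying to the left of the stand. Origin: centre of its underside.
Not all that is in view belongs to the job. Of the things that look like the plate, the largest one is meant.

How it is judged (in metres and radians):
On the way, in this order (a step that is already met when the one before it is completed fails the run):
1. the latch is home in its catch while the flap still lies down, with the plate in its seat (value of joint latch below 0.07 rad and value of joint flap below 0.12 rad and distance between plate and plate_seat below 0.008 m), for 0.2 s.
2. the flap has been raised by its handle, with the latch home (value of joint flap above 1 rad and value of joint latch below 0.07 rad and contact force between the fingers and flap above 0.3 N), for 0.1 s.
At the end, for the whole second after the job is handed in: The flap stands upright within 0.08 rad (about 4.5 degrees, joint 1.49 to 1.65), at rest (under 0.05 rad/s), held by the robot's fingers (over 0.3 N, with the gripper at the bow handle: TCP within 60 mm of its middle); the latch is home (joint under 0.07 rad) and the plate within 8 mm of its seat (value of joint flap between 1.49 and 1.65 rad and velocity of joint flap between -0.05 and 0.05 rad/s and contact force between the fingers and flap above 0.3 N and distance between the grasp point and flap_grip below 0.06 m and value of joint latch below 0.07 rad and distance between plate and plate_seat below 0.008 m); the arm keeps its last pose, push and grip.
It fails at once if the flap is swung over well past its balance point (beyond 1.95 rad) (value of joint flap above 1.95 rad).
It fails at once if the flap is thrown or dropped (faster than 3 rad/s) (velocity of joint flap above 3 rad/s or velocity of joint flap below -3 rad/s).
It fails at once if the flap is raised with the latch open (value of joint flap above 0.3 rad and value of joint latch above 0.15 rad).
It fails at once if a bystander is moved by more than 40 mm (distance of any of developer_can, gear_2, plaster_knob, screwdriver_1 from where it was at the start of the episode above 0.04 m).
It also fails if it takes over 54 s, if anything falls off the work surface, if the arm or the gripper's body presses on something with over 40 N, if the wrist force passes 120 N, or if a joint passes its speed limit or range.

### The arm

A 6-joint arm with a two-finger parallel gripper is mounted at the origin on a cart in front of the work surface, level with it; the furniture and walls round the work are solid. World frame = base frame: x ahead of the robot, y to its left, z up, the work surface at z = 0. Lengths are in mm, angles in degrees, forces in N, time in s.
With the tool pointing down it reaches from about 300 to 850 mm from the base axis. Payload 4.2 kg.
Tool frame: the origin (TCP) lies between the finger pads, 19 mm behind the fingertips; this is the grasp point; z points along the fingers, y is the line along which they close (so a half turn about z gives the same grasp; the last joint's range is limited). The gripper opens to 91 mm and grips with 3 to 60 N. Pads are 32 mm wide; open, the fingers measure 118 mm over their backs; the gripper's body (76 mm by 178 mm) begins 60 mm behind the grasp point.
Start: joints at [73.396, 18.312, 89.639, -0, 72.044, -1.146], TCP at [153.261, 554.213, 232.776] pointing down, gripper open.
Joint ranges: [-177.97, 177.97], [-48.28, 115.42], [12.27, 149.76], [-77.06, 257.06], [2.81, 150.46], [-146.56, 146.56]. Speed limits (degrees/s): [147.25, 147.25, 180, 180, 180, 180].

### API

Orientations are given as [roll, pitch, yaw] about the fixed x, y, z axes, in that order (R = Rz(yaw) Ry(pitch) Rx(roll)).
In Python, from workcell import telemetry, eyes, ticket gives the robot as it stands. The module is installed in compiled form; this text tells all that it offers.
- The arm moves only by the shell command python3 -m crank 'ROWS' [OPENING] [FORCE]. ROWS is JSON, a list of rows, each an object of numbers: "dx", "dy", "dz": the shift along the world's x, y, z normalised to -1 to 1, where 1 is 80 cm; "yaw": the turn about the world's z normalised to -1 to 1, where 1 is 5 degrees. A call has 1 to 10 rows; each row shifts and turns the commanded pose from where the row before left it; what a row does not reach is not made up. A row lasts 1/8 s, in which the tool goes at most 62.5 mm and 10.7 degrees, less where a joint would pass 70% of its speed; a pose out of reach is approached as far as the arm can. A call with a number of a shift or a turn outside -1 to 1 is refused whole. A call with a gripper value outside its range is refused whole. OPENING is the opening, from 0 (shut) to 1 (fully open), set as the call begins (- or left out, the last holds). The fingers move at their own pace and stop on an object; FORCE is the grip in N (left out, the last holds). Time passes only in rows, so rows that do not move let the fingers close. It gives the time, the measured TCP pose, the force, the opening and the grip force at its end, in the units of the state.
- telemetry.state(): the state, without advancing time (a new reading comes with each control period).
- eyes.grab_frame(name): name is "scene" or "top"; returns the picture (384x512x3 uint8, red, green, blue); there is no depth.
- eyes.calibration(name): a dict with "camera_matrix" (3x3 intrinsics, pixels), "k1" (the pictures are not rectified: a ray, as slopes to the right and down, at radius r is drawn at 1 + k1 r^2 times it, then the intrinsics apply), "world_from_camera" (4x4, takes a point from camera to world coordinates). Camera axes: x right, y down, z forward; pixel columns grow to the right and rows downward; lengths in mm; the calibration is good to about 2 mm. A picture is of the moment at which its call begins. calibration takes no time and is no camera call.
- ticket.job_done(): hands the job in; it is judged then, once.
The state is a dict: "time_s": time; "qpos": joint angles; "qvel": joint speeds; "effort": joint torques, N m; "ee_pos": TCP position; "ee_rot": TCP orientation; "force": force on the tool from outside, world axes, zero at the start; "torque": the same for the moment, N m; "gripper_width": finger opening in mm; "gripper_force": force on a finger pad.
Only numpy, scipy, OpenCV 4.12 (cv2) and the standard library are available. Lean on these libraries where they do the work, as an engineer would, in place of code of your own. Each camera call takes 0.05 s, during which the arm holds its last target. There are 200 camera calls.

## Working session

There is one attempt and no reset: what is moved stays moved. The work goes in short steps, Python scripts to look and compute and a shell command to move; the robot and the scene stay as the last step left them, time stands still between calls to the robot, and variables do not carry over. Pictures are saved under pics/ and viewed, at most 10 in all, crops included, and the job is handed in when it is done.

```bash
mkdir -p pics; cat > h.py <<'E'
import numpy as np,cv2
from workcell import telemetry,eyes,ticket
def grab(n,f):
    im=eyes.grab_frame(n); cv2.imwrite('pics/'+f,im[:,:,::-1]); return im
def ray(n,u,v):
    c=eyes.calibration(n);K=np.array(c["camera_matrix"]);T=np.array(c["world_from_camera"])
    d=cv2.undistortPoints(np.array([[[u,v]]],float),K,np.array([c["k1"],0,0,0.]))[0,0]
    return T[:3,3],T[:3,:3]@np.array([d[0],d[1],1])
def onz(n,u,v,z):
    o,d=ray(n,u,v); return (o+d*(z-o[2])/d[2]).round(1)
def tri(n1,p1,n2,p2):
    o1,d1=ray(n1,*p1);o2,d2=ray(n2,*p2)
    s=np.linalg.lstsq(np.c_[d1,-d2],o2-o1,rcond=None)[0]
    a=o1+s[0]*d1;b=o2+s[1]*d2
    return ((a+b)/2).round(1),np.linalg.norm(a-b).round(1)
E
python3 - <<'E'
from h import *
grab('top','t1.png');grab('scene','s1.png')
for n in('top','scene'):print(n,np.round(eyes.calibration(n)["world_from_camera"],2).tolist(),eyes.calibration(n)["k1"])
print(telemetry.state())
E
```

```text
top [[0.02, -1.0, 0.08, 468.43], [-1.0, -0.02, 0.0, -30.61], [-0.0, -0.08, -1.0, 1049.32], [0.0, 0.0, 0.0, 1.0]] -0.11036468590600985
scene [[0.69, -0.44, 0.58, -202.54], [-0.72, -0.4, 0.56, -783.72], [-0.02, -0.81, -0.59, 861.89], [0.0, 0.0, 0.0, 1.0]] -0.033067379392977055
{'time_s': 0.1, 'qpos': array([ 7.33955372e+01,  1.83469859e+01,  8.96986547e+01, -9.17833962e-04,
        7.20426722e+01, -1.14594179e+00]), 'qvel': array([ 0.05219881, -0.02907298, -0.16546486, -0.01092289, -0.09105905,
        0.01833952]), 'effort': array([ 2.25632146e-03, -4.13336957e+01, -2.32511902e+01,  7.29033002e-02,
        4.21386422e-02, -6.00770591e-05]), 'ee_pos': array([153.14774207, 553.80401209, 232.01942625]), 'ee_rot': array([-1.79911687e+02, -8.93668183e-04,  1.64541762e+02]), 'force': array([ 0.37011867,  0.10483382, -0.42362419]), 'torque': array([ 0.01252903, -0.02185892,  0.05099977]), 'gripper_force': 0.0, 'gripper_width': 90.98503898015551}
```

View pics/t1.png

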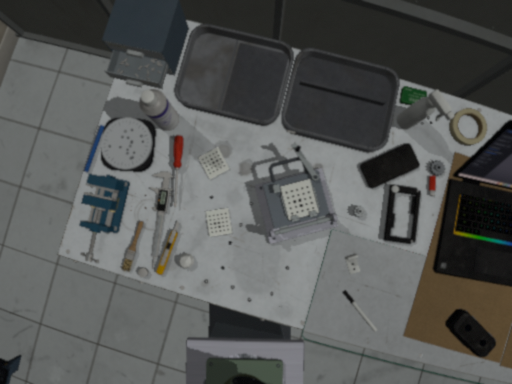

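View pics/s1.png

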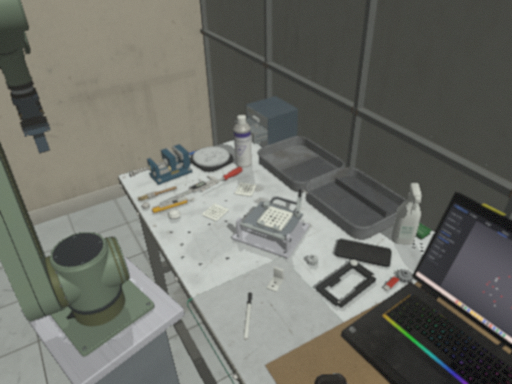

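The top view shows the flap around (290,200) px, with the bow handle at about (275,163), the latch pointing away at about (300,155) and the plate at (298,200). I'll zoom in on both.

```bash
python3 - <<'E'
from h import *
a=cv2.imread('pics/t1.png')[135:255,235:345];b=cv2.imread('pics/s1.png')[180:260,222:322]
a=cv2.resize(a,None,fx=5,fy=5,interpolation=2)[:600];cv2.imwrite('pics/t1c.png',a)
cv2.imwrite('pics/s1c.png',cv2.resize(b,None,fx=7,fy=7,interpolation=2))
E
```

```text
(no output)
```

View pics/t1c.png

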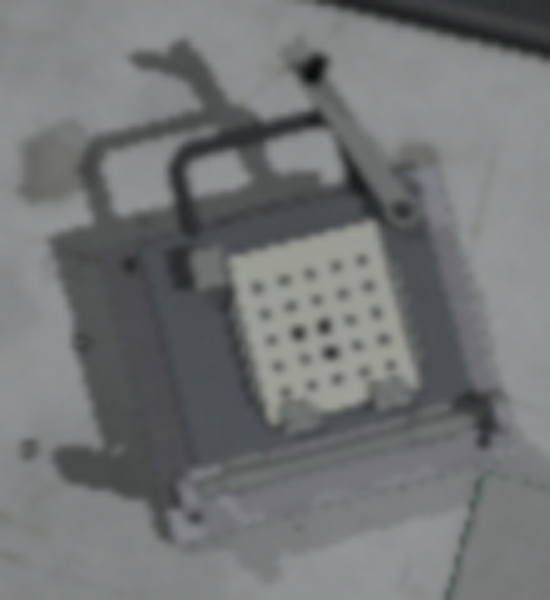

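View pics/s1c.png

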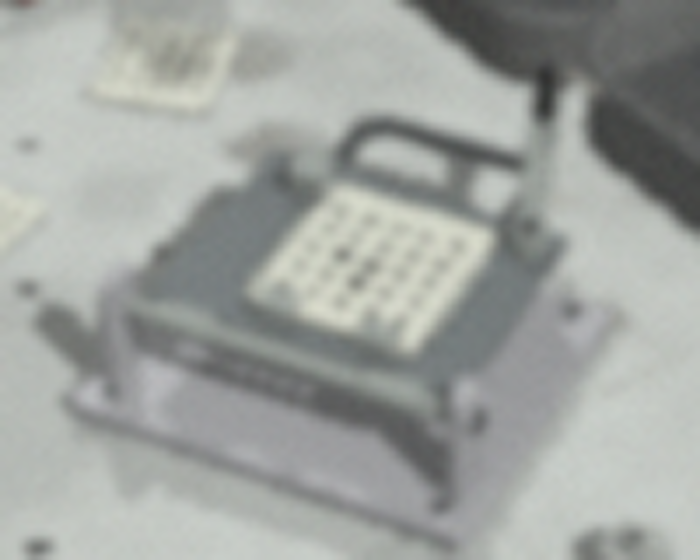

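The top crop shows the pivot at about (403,208), the knob at (312,68) and the crossbar from (180,158) to (330,118). The latch is open at roughly 1.7–1.8 rad. The scene crop shows the knob top at (547,75).

```bash
python3 - <<'E'
from h import *
T=lambda x,y:((x-2)/5+235,(y-2)/5+135)
S=lambda x,y:((x-3)/7+222,(y-3)/7+180)
P={}
for n,p,z in [('pivot',(403,208),63),('knobmid',(312,68),78),('barend',(297,50),63),('barL',(184,157),49),('barR',(325,119),49),
 ('plTL',(231,255),58),('plTR',(377,223),58),('plBR',(419,390),58),('plBL',(270,425),58),('flapTL',(140,247),53),('hingeL',(195,487),52),('hingeR',(478,405),52)]:
    P[n]=onz('top',*T(*p),z);print(n,P[n])
d=P['plTL']+P['plTR']-P['plBR']-P['plBL'];e=P['plTL']-P['plTR']+P['plBL']-P['plBR']
print('plate ang x',np.degrees(np.arctan2(d[1],d[0])),'y ',np.degrees(np.arctan2(-e[0],e[1])),np.hypot(*d[:2])/2,np.hypot(*e[:2])/2)
e=P['barL']-P['barR'];print('bar ang',np.degrees(np.arctan2(-e[0],e[1])))
e=P['hingeL']-P['hingeR'];print('hinge ang',np.degrees(np.arctan2(-e[0],e[1])))
print('pivot scene',onz('scene',*S(527,230),63),'knobtop scene',onz('scene',*S(547,72),93))
a=np.radians(np.degrees(np.arctan2(d[1],d[0])))
for th in (a,):
  x=np.array([np.cos(th),np.sin(th)]);y=np.array([-x[1],x[0]])
  pc=sum(P[k][:2] for k in('plTL','plTR','plBR','plBL'))/4
  H1=pc-67*x+7.5*y;H2=P['pivot'][:2]-112*x+62*y
  print('hinge from plate',H1,'from pivot',H2,'grip',H1+172*x,H2+172*x)
  k=P['knobmid'][:2]-P['pivot'][:2];print('latch len',np.hypot(*k),'ang',np.degrees(np.arctan2(k@x,k@y)))
E
```

```text
pivot [ 590.6 -175.    63. ]
knobmid [ 659.9 -125.7   78. ]
barend [ 672.2 -119.3   63. ]
barL [616.9 -61.9  49. ]
barR [ 638.6 -135.6   49. ]
plTL [565.  -86.7  58. ]
plTR [ 583.1 -162.2   58. ]
plBR [ 497.  -184.7   58. ]
plBL [ 477.7 -108.1   58. ]
flapTL [568.7 -39.7  53. ]
hingeL [445.1 -70.3  52. ]
hingeR [ 490.  -216.5   52. ]
plate ang x 14.207159184590173 y  13.814443013817948 89.4354096541185 78.31534013205841
bar ang 16.406374703908288
hinge ang 17.07243123249342
pivot scene [ 590.9 -174.5   63. ] knobtop scene [ 656.7 -131.    93. ]
hinge from plate [ 463.90850183 -144.59810049] from pivot [ 466.80898654 -142.38428312] grip [ 630.64782866 -102.38439549] [ 633.54831337 -100.17057812]
latch len 85.0469282220116 ang 68.7791232644119
```

```bash
R='{"dx":0.0395,"dy":-0.0533,"yaw":-0.74}'; python3 -m crank '[{"dx":0.0395,"dy":-0.0533,"yaw":-0.74},{"dx":0.0395,"dy":-0.0533,"yaw":-0.74},{"dx":0.0395,"dy":-0.0533,"yaw":-0.74},{"dx":0.0395,"dy":-0.0533,"yaw":-0.74},{"dx":0.0395,"dy":-0.0533,"yaw":-0.74},{"dx":0.0395,"dy":-0.0533,"yaw":-0.74},{"dx":0.0395,"dy":-0.0533,"yaw":-0.74},{"dx":0.0395,"dy":-0.0533,"yaw":-0.74}]' 1
python3 -m crank '[{"dx":0.0395,"dy":-0.0533,"yaw":-0.74},{"dx":0.0395,"dy":-0.0533,"yaw":-0.74},{"dx":0.0395,"dy":-0.0533,"yaw":-0.74},{"dx":0.0395,"dy":-0.0533,"yaw":-0.74},{"dx":0.0395,"dy":-0.0533,"yaw":-0.74},{"dx":0.0395,"dy":-0.0533,"yaw":-0.74},{"dx":0.0395,"dy":-0.0533,"yaw":-0.74},{"dx":0.0395,"dy":-0.0533,"yaw":-0.74},{"dx":0}]'
```

```text
validation failed for argument at $[0]...
validation failed for argument at $[0]...
```

Probably every key is required in each row.

```bash
python3 -m crank '[{"dx":0.0395,"dy":-0.0533,"dz":0,"yaw":-0.74},{"dx":0.0395,"dy":-0.0533,"dz":0,"yaw":-0.74},{"dx":0.0395,"dy":-0.0533,"dz":0,"yaw":-0.74},{"dx":0.0395,"dy":-0.0533,"dz":0,"yaw":-0.74},{"dx":0.0395,"dy":-0.0533,"dz":0,"yaw":-0.74},{"dx":0.0395,"dy":-0.0533,"dz":0,"yaw":-0.74},{"dx":0.0395,"dy":-0.0533,"dz":0,"yaw":-0.74},{"dx":0.0395,"dy":-0.0533,"dz":0,"yaw":-0.74}]' 1
```

```text
time_s: 1.1
ee_pos: [406.7, 211.5, 232.6]
ee_rot: [-180.0, -0.0, 134.8]
force: [1.0, 0.3, -0.1]
gripper_width: 90.9
gripper_force: 0.0
```

```bash
python3 -m crank '[{"dx":0.0395,"dy":-0.0533,"dz":0,"yaw":-0.74},{"dx":0.0395,"dy":-0.0533,"dz":0,"yaw":-0.74},{"dx":0.0395,"dy":-0.0533,"dz":0,"yaw":-0.74},{"dx":0.0395,"dy":-0.0533,"dz":0,"yaw":-0.74},{"dx":0.0395,"dy":-0.0533,"dz":0,"yaw":-0.74},{"dx":0.0395,"dy":-0.0533,"dz":0,"yaw":-0.74},{"dx":0.0395,"dy":-0.0533,"dz":0,"yaw":-0.74},{"dx":0.0395,"dy":-0.0533,"dz":0,"yaw":-0.74},{"dx":0,"dy":0,"dz":0,"yaw":0}]'
```

```text
time_s: 2.22
ee_pos: [660.0, -131.1, 230.9]
ee_rot: [-179.9, 0.0, 105.1]
force: [-0.6, 0.3, -0.5]
gripper_width: 91.2
gripper_force: 0.0
```

```bash
python3 -m crank '[{"dx":-0.002,"dy":0.0025,"dz":-0.045,"yaw":0},{"dx":0,"dy":0,"dz":-0.045,"yaw":0},{"dx":0,"dy":0,"dz":-0.045,"yaw":0},{"dx":0,"dy":0,"dz":-0.041,"yaw":0},{"dx":0,"dy":0,"dz":0,"yaw":0}]' - 5
python3 -m crank '[{"dx":0,"dy":0,"dz":0,"yaw":0},{"dx":0,"dy":0,"dz":0,"yaw":0},{"dx":0,"dy":0,"dz":0,"yaw":0},{"dx":0,"dy":0,"dz":0,"yaw":0},{"dx":0,"dy":0,"dz":0,"yaw":0}]' 0.2 5
python3 -c "
from h import *
a=grab('top','t2.png')[135:255,235:345];b=grab('scene','s2.png')[170:260,222:322]
a=cv2.resize(a,(400,436),interpolation=2);b=cv2.resize(b,(400,360),interpolation=2)
b=np.vstack([b,np.zeros((76,400,3),np.uint8)]);cv2.imwrite('pics/c2.png',np.hstack([a,b])[:,:,::-1])"
```

```text
time_s: 2.85
ee_pos: [654.6, -124.7, 89.2]
ee_rot: [-179.6, -0.2, 105.4]
force: [0.8, 0.3, -0.7]
gripper_width: 91.5
gripper_force: 0.0
time_s: 3.48
ee_pos: [657.3, -126.1, 92.2]
ee_rot: [180.0, 0.0, 105.3]
force: [-0.7, 0.7, 0.1]
gripper_width: 44.2
gripper_force: 0.0
```

View pics/c2.png

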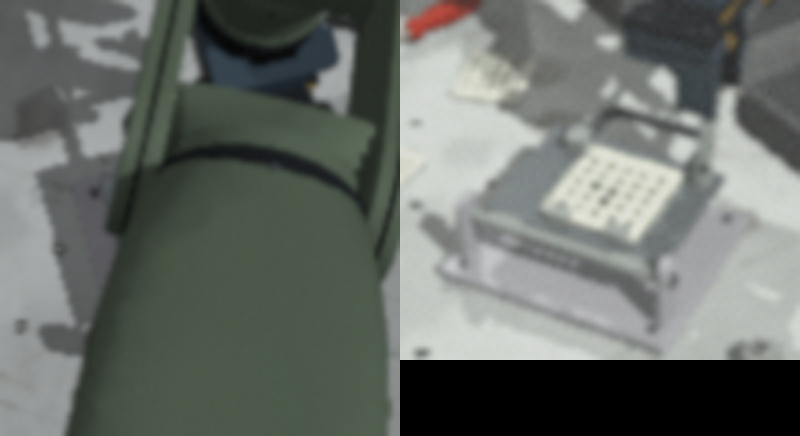

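Fingers stand behind the knob as planned (scene crop around (690,100)), and the plate is in its seat. I'll finish narrowing, then sweep along the arc.

```bash
python3 -m crank '[{"dx":0,"dy":0,"dz":0,"yaw":0},{"dx":0,"dy":0,"dz":0,"yaw":0},{"dx":0,"dy":0,"dz":0,"yaw":0},{"dx":0,"dy":0,"dz":0,"yaw":0}]' 0.2 5
python3 -m crank '[{"dx":-0.0122,"dy":0.0139,"dz":0,"yaw":0},{"dx":-0.0144,"dy":0.0118,"dz":0,"yaw":0},{"dx":-0.0161,"dy":0.009,"dz":0,"yaw":0},{"dx":0,"dy":0,"dz":0,"yaw":0}]'
```

```text
time_s: 4.08
ee_pos: [657.2, -126.0, 92.0]
ee_rot: [180.0, 0.0, 105.3]
force: [0.2, 0.2, -0.1]
gripper_width: 18.4
gripper_force: 0.0
time_s: 4.58
ee_pos: [621.3, -97.5, 92.1]
ee_rot: [-179.9, -0.0, 105.4]
force: [0.1, -1.1, 0.4]
gripper_width: 18.2
gripper_force: 0.0
```

```bash
python3 -m crank '[{"dx":-0.017,"dy":0.006,"dz":0,"yaw":0},{"dx":-0.018,"dy":0.0029,"dz":0,"yaw":0},{"dx":-0.01,"dy":-0.0004,"dz":0,"yaw":0},{"dx":-0.008,"dy":-0.0004,"dz":0,"yaw":0},{"dx":-0.006,"dy":-0.001,"dz":0,"yaw":0},{"dx":-0.006,"dy":-0.001,"dz":0,"yaw":0},{"dx":0,"dy":0,"dz":0,"yaw":0}]'
python3 -c "
from h import *
b=grab('scene','s3.png')[170:260,222:322]
cv2.imwrite('pics/c3.png',cv2.resize(b,(600,540),interpolation=2)[:,:,::-1])"
```

```text
time_s: 5.45
ee_pos: [570.8, -93.5, 92.0]
ee_rot: [-180.0, -0.0, 105.3]
force: [0.5, 0.0, -0.2]
gripper_width: 17.7
gripper_force: 0.0
```

View pics/c3.png

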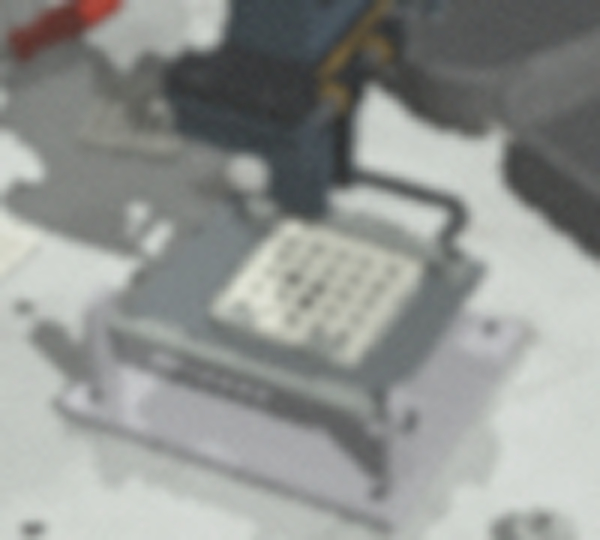

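The latch bar followed and now lies along the plate's far edge, with the knob between the fingers at about (300,190). Now I'll press it home.

```bash
python3 -m crank '[{"dx":-0.004,"dy":-0.0011,"dz":0,"yaw":0},{"dx":-0.003,"dy":-0.0008,"dz":0,"yaw":0},{"dx":0,"dy":0,"dz":0,"yaw":0}]'
python3 -m crank '[{"dx":-0.004,"dy":-0.0011,"dz":0,"yaw":0},{"dx":0,"dy":0,"dz":0,"yaw":0},{"dx":0,"dy":0,"dz":0,"yaw":0}]'
```

```text
time_s: 5.88
ee_pos: [565.3, -94.9, 91.9]
ee_rot: [-180.0, -0.0, 105.3]
force: [0.6, -0.6, -0.7]
gripper_width: 18.1
gripper_force: 0.0
time_s: 6.25
ee_pos: [563.6, -95.5, 92.3]
ee_rot: [179.8, 0.0, 105.3]
force: [5.1, 2.7, -1.0]
gripper_width: 17.9
gripper_force: 2.6
```

```bash
python3 -m crank '[{"dx":-0.003,"dy":-0.0008,"dz":0,"yaw":0},{"dx":0,"dy":0,"dz":0,"yaw":0},{"dx":0,"dy":0,"dz":0,"yaw":0},{"dx":0,"dy":0,"dz":0,"yaw":0}]'
```

```text
time_s: 6.75
ee_pos: [563.2, -95.7, 93.0]
ee_rot: [179.6, 0.1, 105.3]
force: [7.4, 4.9, -1.0]
gripper_width: 17.7
gripper_force: 4.3
```

The stop is stiff, so the latch is home. Now back off, rise and move over the handle.

```bash
python3 -m crank '[{"dx":0.008,"dy":0.0022,"dz":0,"yaw":0},{"dx":0,"dy":0,"dz":0,"yaw":0},{"dx":0,"dy":0,"dz":0.04,"yaw":0},{"dx":0,"dy":0,"dz":0.04,"yaw":0},{"dx":0.04,"dy":-0.004,"dz":0,"yaw":0},{"dx":0.04,"dy":-0.003,"dz":0,"yaw":0},{"dx":0,"dy":0,"dz":0,"yaw":0},{"dx":0,"dy":0,"dz":0,"yaw":0}]' 0.2
python3 -m crank '[{"dx":0,"dy":0,"dz":0,"yaw":0},{"dx":0,"dy":0,"dz":0,"yaw":0},{"dx":0,"dy":0,"dz":0,"yaw":0}]' 0.42
python3 -c "
from h import *
b=grab('scene','s4.png')[150:260,222:342]
cv2.imwrite('pics/c4.png',cv2.resize(b,(648,594),interpolation=2)[:,:,::-1])"
```

```text
time_s: 7.75
ee_pos: [628.9, -100.3, 155.3]
ee_rot: [-179.8, -0.1, 105.3]
force: [-1.0, -0.5, 0.2]
gripper_width: 18.2
gripper_force: 0.0
time_s: 8.12
ee_pos: [630.0, -100.3, 156.2]
ee_rot: [180.0, 0.0, 105.3]
force: [-0.0, 0.3, -0.4]
gripper_width: 37.8
gripper_force: 0.0
```

View pics/c4.png

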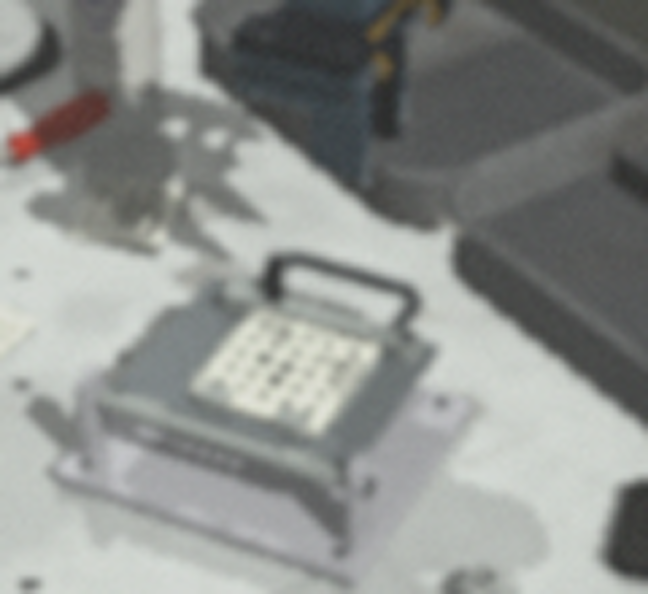

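The scene crop shows the handle clear, with the crossbar from about (277,262) to (412,298). The latch bar lies across the plate's far edge to the catch at about (220,290). I'll check the handle position.

```bash
python3 -c "
from h import *
a=onz('scene',222+277/5.4,150+262/5.4,49);b=onz('scene',222+412/5.4,150+298/5.4,49);print(a,b,(a+b)/2)"
```

```text
[609.5 -60.1  49. ] [ 636.8 -143.6   49. ] [ 623.15 -101.85   49.  ]
```

```bash
python3 -m crank '[{"dx":-0.002,"dy":0,"dz":-0.035,"yaw":0.2},{"dx":0,"dy":0,"dz":-0.035,"yaw":0},{"dx":0,"dy":0,"dz":-0.03,"yaw":0},{"dx":0,"dy":0,"dz":-0.02,"yaw":0},{"dx":0,"dy":0,"dz":-0.012,"yaw":0},{"dx":0,"dy":0,"dz":0,"yaw":0}]'
```

```text
time_s: 8.93
ee_pos: [628.6, -100.2, 50.1]
ee_rot: [-180.0, -0.0, 106.3]
force: [0.4, -0.0, 0.5]
gripper_width: 38.3
gripper_force: 0.0
```

```bash
python3 -m crank '[{"dx":0,"dy":0,"dz":0,"yaw":0},{"dx":0,"dy":0,"dz":0,"yaw":0},{"dx":0,"dy":0,"dz":0,"yaw":0},{"dx":0,"dy":0,"dz":0,"yaw":0},{"dx":0,"dy":0,"dz":0,"yaw":0},{"dx":0,"dy":0,"dz":0,"yaw":0}]' 0 12
```

```text
time_s: 9.68
ee_pos: [630.9, -99.8, 51.1]
ee_rot: [179.7, 0.1, 106.3]
force: [4.8, 2.2, -1.9]
gripper_width: 9.9
gripper_force: 12.0
```

The bar is gripped at 9.9 mm. Next I'll work out the arc rows.

```bash
python3 - <<'E'
import numpy as np
f=np.radians(np.arange(0,91,6));x=172*np.cos(f)+3*np.sin(f);z=52+172*np.sin(f)-3*np.cos(f)
t=np.radians(15.7)
for a,dx,dz in zip(range(6,91,6),np.diff(x),np.diff(z)):print(a,np.round(np.array([dx*np.cos(t),dx*np.sin(t),dz])/1600,4))
E
```

```text
6 [-0.0004 -0.0001  0.0112]
12 [-0.0015 -0.0004  0.0111]
18 [-0.0026 -0.0007  0.0109]
24 [-0.0037 -0.001   0.0106]
30 [-0.0047 -0.0013  0.0101]
36 [-0.0057 -0.0016  0.0095]
42 [-0.0067 -0.0019  0.0089]
48 [-0.0075 -0.0021  0.0081]
54 [-0.0083 -0.0023  0.0072]
60 [-0.009  -0.0025  0.0063]
66 [-0.0096 -0.0027  0.0053]
72 [-0.01   -0.0028  0.0042]
78 [-0.0104 -0.0029  0.0031]
84 [-0.0107 -0.003   0.002 ]
90 [-0.0108 -0.003   0.0008]
```

```bash
python3 -m crank '[{"dx":-0.0004,"dy":-0.0001,"dz":0.0112,"yaw":0},{"dx":-0.0004,"dy":-0.0001,"dz":0.0112,"yaw":0},{"dx":-0.0015,"dy":-0.0004,"dz":0.0111,"yaw":0},{"dx":-0.0015,"dy":-0.0004,"dz":0.0111,"yaw":0},{"dx":-0.0026,"dy":-0.0007,"dz":0.0109,"yaw":0},{"dx":-0.0026,"dy":-0.0007,"dz":0.0109,"yaw":0},{"dx":-0.0037,"dy":-0.001,"dz":0.0106,"yaw":0},{"dx":-0.0037,"dy":-0.001,"dz":0.0106,"yaw":0}]'
```

```text
time_s: 10.68
ee_pos: [618.3, -103.3, 121.9]
ee_rot: [179.6, 0.1, 106.3]
force: [6.1, 2.1, -0.5]
gripper_width: 9.5
gripper_force: 12.0
```

```bash
python3 -m crank '[{"dx":-0.0047,"dy":-0.0013,"dz":0.0101,"yaw":0},{"dx":-0.0047,"dy":-0.0013,"dz":0.0101,"yaw":0},{"dx":-0.0057,"dy":-0.0016,"dz":0.0095,"yaw":0},{"dx":-0.0057,"dy":-0.0016,"dz":0.0095,"yaw":0},{"dx":-0.0067,"dy":-0.0019,"dz":0.0089,"yaw":0},{"dx":-0.0067,"dy":-0.0019,"dz":0.0089,"yaw":0},{"dx":-0.0075,"dy":-0.0021,"dz":0.0081,"yaw":0},{"dx":-0.0075,"dy":-0.0021,"dz":0.0081,"yaw":0}]'
python3 -m crank '[{"dx":-0.0083,"dy":-0.0023,"dz":0.0072,"yaw":0},{"dx":-0.0083,"dy":-0.0023,"dz":0.0072,"yaw":0},{"dx":-0.009,"dy":-0.0025,"dz":0.0063,"yaw":0},{"dx":-0.009,"dy":-0.0025,"dz":0.0063,"yaw":0},{"dx":-0.0096,"dy":-0.0027,"dz":0.0053,"yaw":0},{"dx":-0.0096,"dy":-0.0027,"dz":0.0053,"yaw":0},{"dx":0,"dy":0,"dz":0,"yaw":0}]'
```

```text
time_s: 11.68
ee_pos: [580.1, -114.1, 181.9]
ee_rot: [179.4, 0.1, 106.3]
force: [6.7, 2.4, 4.3]
gripper_width: 9.4
gripper_force: 12.0
time_s: 12.55
ee_pos: [536.1, -126.6, 212.6]
ee_rot: [179.4, 0.2, 106.3]
force: [4.9, 2.9, 8.8]
gripper_width: 9.6
gripper_force: 12.0
```

```bash
python3 -m crank '[{"dx":-0.01,"dy":-0.0028,"dz":0.0042,"yaw":0},{"dx":-0.01,"dy":-0.0028,"dz":0.0042,"yaw":0},{"dx":-0.0104,"dy":-0.0029,"dz":0.0031,"yaw":0},{"dx":-0.0104,"dy":-0.0029,"dz":0.0031,"yaw":0},{"dx":-0.0107,"dy":-0.003,"dz":0.002,"yaw":0},{"dx":-0.007,"dy":-0.002,"dz":0.0015,"yaw":0},{"dx":-0.0037,"dy":-0.001,"dz":0.0005,"yaw":0},{"dx":0,"dy":0,"dz":0,"yaw":0}]'
python3 - <<'E'
from h import *
from scipy.optimize import least_squares as L
s=telemetry.state()['ee_pos'];print(s)
P=np.array([[630.9,-99.8,51.1],[618.3,-103.3,121.9],[580.1,-114.1,181.9],[536.1,-126.6,212.6],list(s)])
t=np.radians(15.7);u=P[:,0]*np.cos(t)+P[:,1]*np.sin(t)
r=L(lambda q:np.hypot(u-q[0],P[:,2]-q[1])-172,[u[0]-172,52]);print(r.x,r.fun,'angles',np.degrees(np.arctan2(P[:,2]-r.x[1],u-r.x[0])),'u',u)
grab('top','t5.png')
b=grab('scene','s5.png')[110:260,222:342]
cv2.imwrite('pics/c5.png',cv2.resize(b,(480,600),interpolation=2)[:,:,::-1])
E
```

```text
time_s: 13.55
ee_pos: [484.6, -141.0, 226.3]
ee_rot: [179.7, 0.1, 106.3]
force: [0.6, 0.9, 8.1]
gripper_width: 9.7
gripper_force: 12.0
[ 484.59714212 -141.04157676  226.31412642]
[408.73022016  56.36767265] [-0.29310126 -0.44158272  0.8701939   0.4926968  -0.92457278] angles [-1.75801191 22.45654259 46.56586929 64.92218716 83.41395335] u [580.35629831 567.27928075 527.58197122 481.8410288  428.35175549]
```

View pics/c5.png

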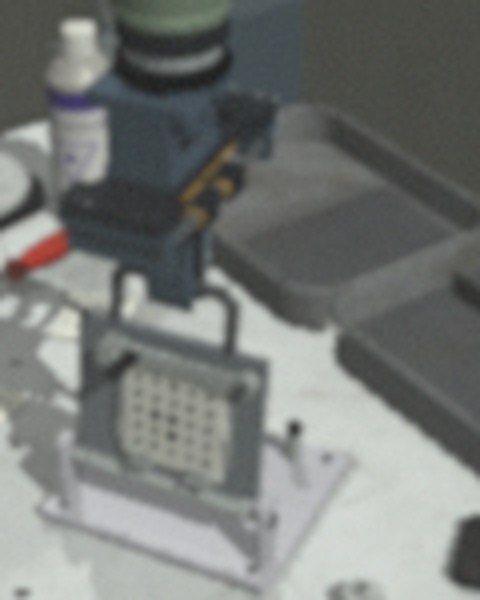

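The flap is at about 84° with the latch across and the plate in place (scene crop around (175,420)). About 16.5 mm of travel towards the hinge remains.

```bash
python3 -m crank '[{"dx":-0.007,"dy":-0.002,"dz":0.001,"yaw":0},{"dx":-0.007,"dy":-0.002,"dz":0.001,"yaw":0},{"dx":-0.004,"dy":-0.001,"dz":0.001,"yaw":0},{"dx":-0.002,"dy":-0.0006,"dz":0,"yaw":0},{"dx":0,"dy":0,"dz":0,"yaw":0},{"dx":0,"dy":0,"dz":0,"yaw":0}]'
python3 - <<'E'
from h import *
p=telemetry.state()['ee_pos'];t=np.radians(15.7);u=p[0]*np.cos(t)+p[1]*np.sin(t);print(u,90-np.degrees((u-411.5)/172))
# plate/board lean from two views of scene saved for check
b=grab('scene','s6.png')[110:260,222:342]
cv2.imwrite('pics/c6.png',cv2.resize(b,(480,600),interpolation=2)[:,:,::-1])
E
```

```text
time_s: 14.4
ee_pos: [467.9, -145.7, 227.0]
ee_rot: [179.9, 0.1, 106.3]
force: [0.4, -1.0, 5.8]
gripper_width: 9.5
gripper_force: 12.0
410.980245189274 90.17313812230361
```

View pics/c6.png

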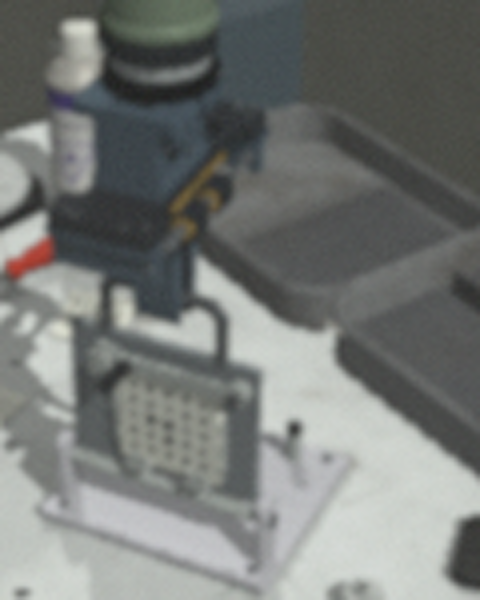

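The board stands upright with the latch across and home, and the plate is seated (scene crop around (170,430)). The tangential force is about zero and the angle computes to about 90°.

```bash
python3 -m crank '[{"dx":0,"dy":0,"dz":0,"yaw":0},{"dx":0,"dy":0,"dz":0,"yaw":0},{"dx":0,"dy":0,"dz":0,"yaw":0},{"dx":0,"dy":0,"dz":0,"yaw":0}]'; python3 -c "
from h import *
print(ticket.job_done())"
```

```text
time_s: 14.95
ee_pos: [467.9, -145.7, 227.0]
ee_rot: [179.9, 0.1, 106.3]
force: [0.5, -1.8, 5.6]
gripper_width: 9.7
gripper_force: 12.0
the job is handed in; nothing more can be done
None
```

I closed the latch against its home stop while the flap lay down, raised the flap by its handle to about 90° (by my measurement), and handed the job in at about 15 s, still gripping the handle at 12 N; no verdict came back.

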